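# Hold a firebrick offcut in a sawing board

## Task

In the pottery studio, lay the long firebrick offcut flat on the bed of the sawing board, with one end touching the stop block and a long side fully against the fence, ready for sawing. Then push with the fingertips on its front top edge, diagonally down and towards the fence with about 20 N, so that it is pressed firmly on the bed and against the fence at once, and finish while still holding that push: do not let go. Leave the short offcut, the bowl and the cup where they are.

Things in the scene. Friction and masses are not known exactly. Their poses are not given: they have to be found in the camera images.
- brick: The workpiece, the longer of two cream-coloured firebrick offcuts: a plain block 150 mm long (its y), 50 mm wide (its x), 34 mm high (z), about 0.2 kg, loose, at first lying flat on the table. Origin: centre of its underside.
- board: The whole sawing board, fixed to the table: 180 mm (x) by 300 mm (y). Origin: centre of its underside, on the table. Its +x points square to the fence, from the open front edge towards the fence (away from the robot, give or take the board's yaw); its y runs along the fence.
- bed: The flat plywood bed of the board, 180 x 300 x 18 mm, smooth lacquered (friction about 0.4). Origin: centre of its underside, same place and axes as the board; the top that the workpiece lies on is 18 mm above.
- fence: Wooden fence along the bed's far side: 24 mm thick (x), 280 mm long (y, centred on the board, a 4 mm saw kerf 51 mm off centre to -y), 40 mm high above the bed, taller than the workpiece. Origin: on the bed's top, mid-length, in the front face (looking to -x) that the workpiece goes against, 60 mm to +x of the board's centre; 150 mm of bed lies in front. Axes as the board's.
- stop: Wooden stop block, fixed on the bed near the +y end of the fence and touching its front face: 70 mm (x) by 24 mm (y) by 30 mm high, axes as the board's. Origin: centre of its underside, on the bed's top. The workpiece's end goes against its face looking to -y, 12 mm from the origin. Its place along the fence varies.
- short_offcut: The shorter firebrick offcut, 85 mm long (y), 50 mm wide, 34 mm high, loose; to be left alone. Origin: centre of its underside. It and the long one may have swapped places.
- bowl: Terracotta bowl, 110 mm across and 50 mm high, loose on the table; leave alone. Origin: centre of its underside.
- cup: White ceramic cup, 80 mm across and 80 mm high, loose on the table; leave alone. Origin: centre of its underside.

How it is judged:
On the way:
1. the long offcut lies on the bed, flat (contact force between brick and bed above 0.5 N and angle between brick's own z axis and vertical below 0.06 rad and z of brick in the frame of bed between 0.014 and 0.021 m), for 0.1 s.
At the end, for the whole second after the job is handed in: Long offcut still and flat on the bed (0.05 rad), side against the fence (4 mm, 0.04 rad), end at the stop (5 mm); the fingers press it with over 5 N, it presses the fence with over 3 N and the bed with over 6 N (its weight is about 2 N), through the last second (x of brick in the frame of fence between -0.029 and -0.022 m and y of brick in the frame of stop between -0.092 and -0.084 m and z of brick in the frame of bed between 0.014 and 0.021 m and angle between brick's own z axis and vertical below 0.05 rad and angle between the y axis of brick and the y axis of fence, either way round below 0.04 rad and contact force between brick and fence above 3 N and contact force between brick and bed above 6 N and contact force between the fingers and brick above 5 N and linear speed of brick below 0.01 m/s); the arm keeps its last pose, push and grip.
It fails at once if the short offcut, the bowl or the cup is moved by more than 30 mm (distance of any of short_offcut, bowl, cup from where it was at the start of the episode above 0.03 m).
It also fails if it takes over 53 s, if anything falls off the work surface, if the arm or the gripper's body presses on something with over 40 N, if the wrist force passes 120 N, or if a joint passes its speed limit or range.

## Robot

A 6-joint arm with a two-finger parallel gripper is mounted at the origin on the work surface. World frame = base frame: x ahead of the robot, y to its left, z up, the work surface at z = 0. Lengths are in m, angles in rad, forces in N, time in s.
With the tool pointing down it reaches from about 0.3 to 0.875 m from the base axis. Payload 6.4 kg.
Tool frame: the origin (TCP) lies at the very end of the fingers, on their centre line; the grasp point (between the pads) lies 19 mm behind it; z points along the fingers, y is the line along which they close (so a half turn about z gives the same grasp; the last joint's range is limited). The gripper opens to 88 mm and grips with 3 to 60 N. Pads are 18 mm wide; open, the fingers measure 123 mm over their backs; the gripper's body (75 mm by 187 mm) begins 45 mm behind the grasp point.
Start: joints at [0.998, 0.181, 1.607, -0, 1.354, -0.206], TCP at [0.206, 0.537, 0.239] pointing down, gripper open.
Joint ranges: [-2.99, 2.99], [-0.89, 2.07], [0.3, 2.58], [-1.14, 4.28], [0, 2.63], [-3.12, 3.12]. Speed limits (rad/s): [2.57, 2.57, 3.01, 3.14, 3.14, 3.14].

## Interface

Orientations are given as a rotation vector (axis times angle).
In Python, from workcell import arm gives the robot as it stands.
- The arm moves only by the tool pendant, called after ">>>" by a JSON object that holds its "fn" and its "kwargs". Schema: {"type":"object","properties":{"offsets":{"type":"object","properties":{"dx":{"type":"array","items":{"type":"number"},"minItems":1,"maxItems":10},"dy":{"type":"array","items":{"type":"number"},"minItems":1,"maxItems":10},"dz":{"type":"array","items":{"type":"number"},"minItems":1,"maxItems":10},"ax":{"type":"array","items":{"type":"number"},"minItems":1,"maxItems":10},"ay":{"type":"array","items":{"type":"number"},"minItems":1,"maxItems":10},"az":{"type":"array","items":{"type":"number"},"minItems":1,"maxItems":10},"jaw":{"type":"array","items":{"type":"number"},"minItems":1,"maxItems":10}},"additionalProperties":false,"required":["dx","dy","dz","ax","ay","az","jaw"]},"force":{"type":"number"},"only":{"type":"string"},"quiet":{"type":"boolean"},"lines":{"type":"string"}},"required":["offsets"],"additionalProperties":false}. offsets is an object with one list for each field, all of the same length, 1 to 10, a row being the entries at one place: dx, dy, dz (the shift in units of 5 mm), ax, ay, az (a rotation vector in rad), jaw (the finger opening in m); each row is the pose to reach, as a shift and turn from the pose commanded when the call began, along the tool's axes at that moment; what a row does not reach only later rows make up. A row lasts 1/8 s, in which the tool goes at most 0.0625 m and 0.188 rad, less where a joint would pass 70% of its speed; a pose out of reach is approached as far as the arm can. The fingers move at their own pace and stop on an object; force is the grip in N (left out, the last holds). Time passes only in rows, so rows that do not move let the fingers close. The tool returns the time, the measured TCP pose, the force, the opening and the grip force at its end. only (a regular expression) keeps the lines of the reply that match it, lines (a string "A,B") keeps lines A to B, and quiet returns only ok. Input that does not fit is refused with a message, and nothing moves.
- arm.state(): the state, without advancing time (a new reading comes with each control period).
- arm.snapshot(name): name is "scene" or "top"; returns a dict with "image" (384x512x3 uint8, red, green, blue), "K" (3x3 intrinsics, pixels), "rvec" (rotation vector, rad) and "tvec" (3), from world to camera coordinates, as OpenCV has them. Camera axes: x right, y down, z forward; pixel columns grow to the right and rows downward; lengths in m; the calibration is good to about 2 mm. A picture is of the moment at which its call begins. There is no depth.
- arm.job_done(): hands the job in; it is judged then, once.
The state is a dict: "t": time; "q": joint angles; "dq": joint speeds; "joint_torque": joint torques, N m; "tcp_pos": TCP position; "orientation": TCP orientation; "ft_force": force on the tool from outside, world axes, zero at the start; "moment": the same for the moment, N m; "width": finger opening in m; "grasp_force": force on a finger pad.
Only numpy, scipy, OpenCV 4.12 (cv2) and the standard library are available. Lean on these libraries where they do the work, as an engineer would, in place of code of your own. Each camera call takes 0.05 s, during which the arm holds its last target. There are 200 camera calls.

## Working session

There is one attempt and no reset: what is moved stays moved. The work goes in short steps, Python scripts to look and compute and a tool call to move; the robot and the scene stay as the last step left them, time stands still between calls to the robot, and variables do not carry over. Pictures are saved under pics/ and viewed, at most 10 in all, crops included, and the job is handed in when it is done.

```bash
ls; mkdir -p pics; python3 - <<'E'
from workcell import arm
import cv2,numpy as np
for n in("scene","top"):
    s=arm.snapshot(n); cv2.imwrite(f"pics/{n}0.png",s["image"][:,:,::-1]); np.savez(n+"0.npz",**s)
    print(n,s["K"].tolist(),s["rvec"],s["tvec"])
st=arm.state();print(st["t"],st["tcp_pos"],st["orientation"],st["ft_force"],st["width"])
E
```

```text
pics
workcell.py
scene [[359.8311293337101, 0.0, 257.168642131648], [0.0, 359.8311293337101, 192.47765928841994], [0.0, 0.0, 1.0]] [ 0.95556814  2.64638695 -0.8510993 ] [ 0.42471154 -0.29874591  1.19378994]
top [[377.306395693943, 0.0, 258.9635962647424], [0.0, 377.306395693943, 190.51860479208608], [0.0, 0.0, 1.0]] [ 2.11018035 -2.17408411  0.13742727] [0.0464729  0.57472867 0.9769697 ]
0.1 [0.20592475 0.53634795 0.23791162] [-5.72835332e-01 -3.08833675e+00  2.29076402e-03] [ 0.23383585 -0.68141448 -0.11566721] 0.088266735708332
```

View pics/top0.png

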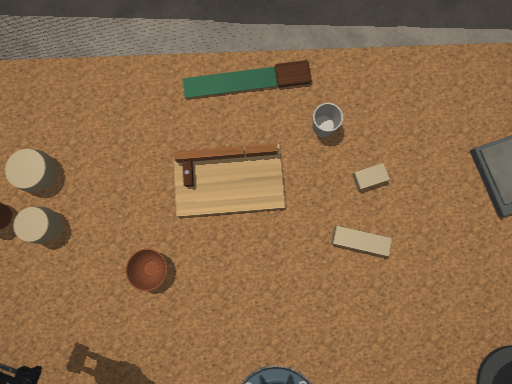

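View pics/scene0.png

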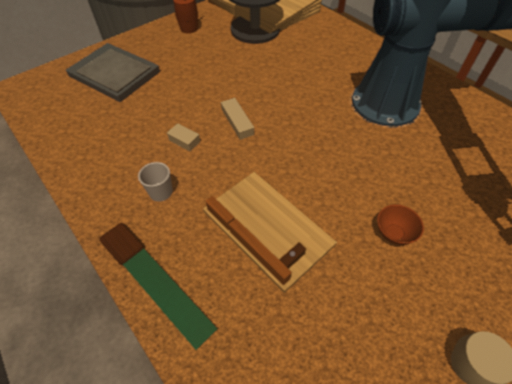

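The top view shows the long brick at about (362,242), the short one at (372,177), the board's bed at (230,187), the fence along its upper edge, the stop at (188,172), the cup at (327,120) and the bowl at (148,270). Next I'll zoom in to measure.

```bash
cat > h.py <<'E'
import numpy as np,cv2
def load(n): return dict(np.load(n+".npz"))
def ray(s,uv,z):
    R=cv2.Rodrigues(s["rvec"])[0]; c=-R.T@s["tvec"]
    d=np.c_[np.atleast_2d(np.array(uv,float)),np.ones(len(np.atleast_2d(uv)))]@np.linalg.inv(s["K"]).T@R
    return (c+d*((z-c[2])/d[:,2])[:,None])
def proj(s,P): return cv2.projectPoints(np.array(P,float).reshape(-1,3),s["rvec"],s["tvec"],s["K"],None)[0][:,0]
E
python3 - <<'E'
from h import *
s=load("top0");im=s["image"]
cr=cv2.resize(im[140:225,165:295],None,fx=6,fy=6,interpolation=cv2.INTER_CUBIC)
cv2.imwrite("pics/board.png",cr[:,:,::-1])
cr=cv2.resize(im[160:262,325:400],None,fx=5.5,fy=5.5,interpolation=cv2.INTER_CUBIC)
cv2.imwrite("pics/brick.png",cr[:,:,::-1])
hsv=cv2.cvtColor(im,cv2.COLOR_RGB2HSV)
for u,v in [(362,240),(372,177),(230,190),(225,153),(362,249),(400,280),(188,172)]: print((u,v),hsv[v,u])
R=cv2.Rodrigues(s["rvec"])[0];print(-R.T@s["tvec"])
E
```

```text
(362, 240) [ 19  72 188]
(372, 177) [ 19  73 186]
(230, 190) [ 17 112 194]
(225, 153) [ 13 154 144]
(362, 249) [ 19  71 190]
(400, 280) [ 15 133 151]
(188, 172) [  0  16 144]
[0.4327119  0.01840473 1.04850572]
```

View pics/board.png

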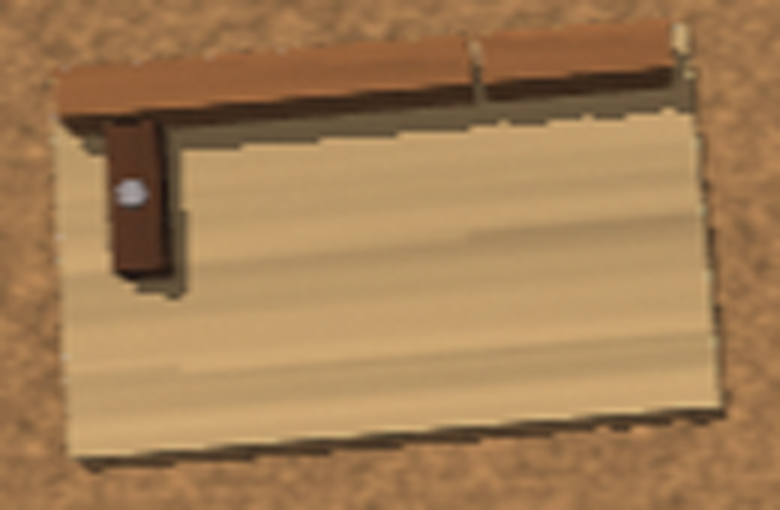

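View pics/brick.png

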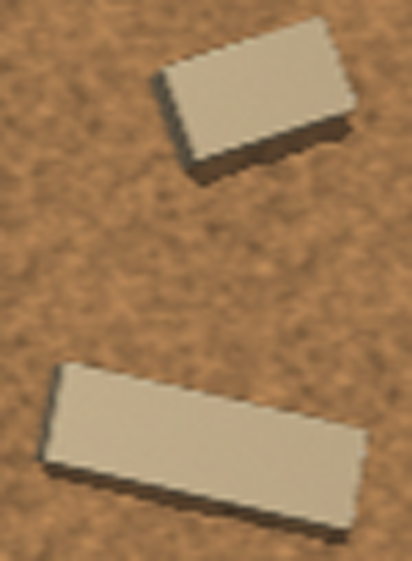

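The board crop shows the fence top's front edge from (62,117) to (672,67), the stop's −y top edge from (157,122) to (166,270), and the bed's near corners at (70,458) and (722,408). The brick crop shows the long brick's top face with clean edges.

```bash
python3 - <<'E'
from h import *
s=load("top0");im=s["image"]
c=lambda p:(np.array(p,float)+.5)/6-.5+[165,140]
F=ray(s,c([(62,117),(672,67)]),.058);S=ray(s,c([(157,122),(166,270)]),.048);B=ray(s,c([(70,458),(722,408),(692,22)]),.018)
print(F,S,B)
yaw=lambda d:np.arctan2(-d[0],d[1])
for d in(F[0]-F[1],B[0]-B[1],-(np.array([-1,1,0])*(S[0]-S[1])[[1,0,2]])): print("yaw",yaw(d),np.linalg.norm(d))
d=B[2]-B[1];print("yaw edge",np.arctan2(d[1],d[0]),np.linalg.norm(d))
hsv=cv2.cvtColor(im,cv2.COLOR_RGB2HSV)
m=((hsv[...,1]<97)&(hsv[...,2]>150)).astype(np.uint8); m[:160]=0;m[262:]=0;m[:,:325]=0;m[:,400:]=0
for k in cv2.findContours(m,0,cv2.CHAIN_APPROX_NONE)[0]:
    if cv2.contourArea(k)<100: continue
    P=ray(s,k[:,0].astype(float),.034)
    r=cv2.minAreaRect((P[:,:2]*1000).astype(np.float32));print(r)
E
```

```text
[[ 0.66586374  0.25288143  0.058     ]
 [ 0.67996014 -0.02136341  0.058     ]] [[0.66451333 0.21209278 0.048     ]
 [0.59651941 0.20827337 0.048     ]] [[ 0.51581078  0.25827526  0.018     ]
 [ 0.52973323 -0.04012813  0.018     ]
 [ 0.71120676 -0.03307522  0.018     ]]
yaw 0.051355610504359744 0.27460689188855175
yaw 0.046622656588511446 0.29872799517736004
yaw -3.0854787788925435 0.06810111262472951
yaw edge 0.038845118348534005 0.18161053055675058
((434.6175842285156, -240.68760681152344), (149.9849853515625, 48.4658203125), 75.42670440673828)
((609.0073852539062, -278.65576171875), (48.288818359375, 85.24837493896484), 16.70853042602539)
```

```bash
cat > goal.py <<'E'
# goal.py x y z ytool_angle tilt [tilt_heading]: shift and turn in tool axes from the present pose
import sys,numpy as np
from scipy.spatial.transform import Rotation as R
from workcell import arm
st=arm.state(); a=[float(v) for v in sys.argv[1:]]
R0=R.from_rotvec(st["orientation"])
y=np.array([np.cos(a[3]),np.sin(a[3]),0]); h=a[5] if len(a)>5 else 0.047
z=np.array([np.cos(h)*np.sin(a[4]),np.sin(h)*np.sin(a[4]),-np.cos(a[4])])
Rg=R.from_matrix(np.c_[np.cross(y,z),y,z])
print(np.round(R0.inv().apply(np.array(a[:3])-st["tcp_pos"]),4),np.round((R0.inv()*Rg).as_rotvec(),4),
 "t",round(st["t"],2),"q",np.round(st["q"],2),"tcp",np.round(st["tcp_pos"],4),"F",np.round(st["ft_force"],1),"w",round(st["width"],4),st["grasp_force"])
E
python3 goal.py 0.4346 -0.2407 0.15 -0.255 0
```

```text
[-0.4922 -0.6432  0.0888] [-1.500e-03  9.000e-04  1.459e+00] t 0.1 q [ 1.    0.18  1.61 -0.    1.35 -0.21] tcp [0.2059 0.5363 0.2379] F [ 0.2 -0.7 -0.1] w 0.0883 0.0
```
Distance 0.81 → 13 rows at least. Path straight from (0.206,.536) to (.435,-.24): passes min radius ~0.33ish; fine. Two calls: halfway first. Clearance z .2.

The manual's scale: shifts go in units of 5 mm. Converting my numbers, -0.51 m is -102, -0.46 m is -92.

>>> {"fn": "pendant", "kwargs": {"offsets": {"dx":[-10,-20,-28,-36,-44,-52,-60,-68,-74,-80],"dy":[-12,-22,-32,-42,-52,-62,-72,-82,-92,-102],"dz":[0,0,0,2,4,6,8,10,10,12],"ax":[0,0,0,0,0,0,0,0,0,0],"ay":[0,0,0,0,0,0,0,0,0,0],"az":[0.18,0.36,0.54,0.72,0.9,1.08,1.26,1.46,1.46,1.46],"jaw":[0.088,0.088,0.088,0.088,0.088,0.088,0.088,0.088,0.088,0.088]}, "force": 20}}

```text
t: 1.35
tcp_pos: [0.3916, -0.0574, 0.1825]
orientation: [2.487, 1.918, 0.001]
ft_force: [1.3, 0.3, 0.4]
width: 0.088
grasp_force: 0.0
```

```bash
python3 goal.py 0.4346 -0.2407 0.15 -0.255 0
```

```text
[-0.1664  0.0881  0.0326] [ 0.0012 -0.     -0.0016] t 1.35 q [-0.45 -0.18  2.09  0.    1.23 -0.19] tcp [ 0.3916 -0.0574  0.1825] F [1.3 0.3 0.4] w 0.088 0.0
```

In the tool's units: -0.166 m is -33.2, -0.15 m is -30.

>>> {"fn": "pendant", "kwargs": {"offsets": {"dx":[-10,-20,-30,-33.2,-33.2,-33.2],"dy":[5,10,15,17.6,17.6,17.6],"dz":[2,4,6,6.6,6.6,6.6],"ax":[0,0,0,0,0,0],"ay":[0,0,0,0,0,0],"az":[0,0,0,0,0,0],"jaw":[0.088,0.088,0.088,0.088,0.088,0.088]}}}

```text
t: 2.1
tcp_pos: [0.4339, -0.2369, 0.1491]
orientation: [-2.485, -1.919, 0.0]
ft_force: [-0.6, -0.0, -0.1]
width: 0.088
grasp_force: 0.0
```

```bash
python3 goal.py 0.4346 -0.2407 0.008 -0.255 0
```

```text
[-0.0036  0.0018  0.1411] [-0.0011 -0.0008 -0.0006] t 2.1 q [-0.74  0.11  1.89  0.    1.15 -0.48] tcp [ 0.4339 -0.2369  0.1491] F [-0.6 -0.  -0.1] w 0.088 0.0
```

In the tool's units: 0.141 m is 28.2, 0.13 m is 26.

>>> {"fn": "pendant", "kwargs": {"offsets": {"dx":[-0.8,-0.8,-0.8,-0.8,-0.8,-0.8,-0.8,-0.8,-0.8,-0.8],"dy":[0.4,0.4,0.4,0.4,0.4,0.4,0.4,0.4,0.4,0.4],"dz":[10,20,26,28.2,28.2,28.2,28.2,28.2,28.2,28.2],"ax":[0,0,0,0,0,0,0,0,0,0],"ay":[0,0,0,0,0,0,0,0,0,0],"az":[0,0,0,0,0,0,0,0,0,0],"jaw":[0.088,0.088,0.088,0.088,0.07,0.04,0.03,0.03,0.03,0.03]}, "force": 20}}

```text
t: 3.35
tcp_pos: [0.4353, -0.2426, 0.0091]
orientation: [-2.487, -1.92, 0.0]
ft_force: [-4.0, 2.0, 7.8]
width: 0.0495
grasp_force: 20.0
```

```bash
python3 goal.py 0.4346 -0.2407 0.13 -0.255 0
```

```text
[ 0.0016 -0.0012 -0.1209] [-0.0002  0.0002 -0.0009] t 3.35 q [-0.75  0.36  1.93 -0.    0.85 -0.49] tcp [ 0.4353 -0.2426  0.0091] F [-4.   2.   7.8] w 0.0495 19.999473807401955
```

>>> {"fn": "pendant", "kwargs": {"offsets": {"dx":[0,0,0,0],"dy":[0,0,0,0],"dz":[-10,-20,-24.2,-24.2],"ax":[0,0,0,0],"ay":[0,0,0,0],"az":[0,0,0,0],"jaw":[0.03,0.03,0.03,0.03]}, "force": 25}}

```text
t: 3.85
tcp_pos: [0.4363, -0.2432, 0.1311]
orientation: [2.484, 1.917, 0.001]
ft_force: [-0.4, 0.7, -3.0]
width: 0.0497
grasp_force: 25.0
```

```bash
python3 goal.py 0.6202 0.1261 0.13 0.047 0
```

```text
[0.4039 0.0843 0.0006] [ 0.0034  0.0024 -0.3031] t 3.85 q [-0.75  0.14  1.89  0.    1.11 -0.49] tcp [ 0.4363 -0.2432  0.1311] F [-0.4  0.7 -3. ] w 0.0497 24.999786028638482
```

In the tool's units: 0.08 m is 16, 0.404 m is 80.8.

>>> {"fn": "pendant", "kwargs": {"offsets": {"dx":[10,20,30,40,50,60,70,78,80.8,80.8],"dy":[2,4,6,8,10,12,14,16,16.8,16.8],"dz":[0,0,0,0,0,0,0,0,0,0],"ax":[0,0,0,0,0,0,0,0,0,0],"ay":[0,0,0,0,0,0,0,0,0,0],"az":[-0.05,-0.1,-0.15,-0.2,-0.25,-0.303,-0.303,-0.303,-0.303,-0.303],"jaw":[0.03,0.03,0.03,0.03,0.03,0.03,0.03,0.03,0.03,0.03]}}}

```text
t: 5.1
tcp_pos: [0.618, 0.1275, 0.1275]
orientation: [-2.166, -2.273, 0.004]
ft_force: [0.0, -0.4, -2.6]
width: 0.0497
grasp_force: 25.0
```

```bash
python3 goal.py 0.6202 0.1261 0.030 0.047 0
```

```text
[-0.0014  0.0024  0.0975] [-0.0029  0.0002  0.0013] t 5.1 q [ 0.02  0.42  1.54 -0.    1.18 -0.03] tcp [0.618  0.1275 0.1275] F [ 0.  -0.4 -2.6] w 0.0497 24.999887575395405
```

>>> {"fn": "pendant", "kwargs": {"offsets": {"dx":[0,0],"dy":[0,0],"dz":[0,0],"ax":[0,0],"ay":[0,0],"az":[0,0],"jaw":[0.03,0.03]}}}

```text
t: 5.35
tcp_pos: [0.6185, 0.1259, 0.1293]
orientation: [-2.17, -2.271, 0.001]
ft_force: [0.1, -0.0, -2.3]
width: 0.0499
grasp_force: 25.0
```

```bash
python3 goal.py 0.6202 0.1261 0.030 0.047 0
python3 - <<'E'
from workcell import arm
import cv2
a=[cv2.resize(arm.snapshot("top")["image"][120:250,150:330],None,fx=3,fy=3),cv2.resize(arm.snapshot("scene")["image"][130:310,180:360],(390,390))]
cv2.imwrite("pics/carry.png",cv2.resize(cv2.hconcat(a),None,fx=.85,fy=.85)[:,:,::-1])
E
```

```text
[0.0002 0.0017 0.0993] [-0.0005  0.0002 -0.0015] t 5.35 q [ 0.01  0.41  1.54 -0.    1.18 -0.03] tcp [0.6185 0.1259 0.1293] F [ 0.1 -0.  -2.3] w 0.0499 24.99971986748278
```

View pics/carry.png

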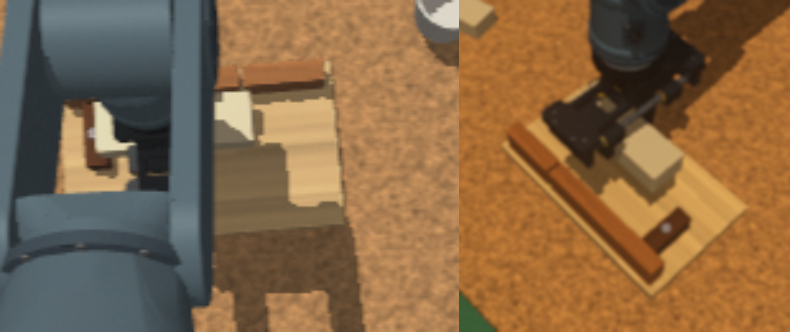

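The brick hangs level in the grip above the bed, parallel to the fence, with its left end close to the stop but clear of it. Lowering it now.

>>> {"fn": "pendant", "kwargs": {"offsets": {"dx":[0,0,0,0,0,0,0],"dy":[0.2,0.2,0.2,0.2,0.2,0.2,0.2],"dz":[8,14,18,19.4,20,20.4,20.4],"ax":[0,0,0,0,0,0,0],"ay":[0,0,0,0,0,0,0],"az":[0,0,0,0,0,0,0],"jaw":[0.03,0.03,0.03,0.03,0.03,0.03,0.03]}}}

```text
t: 6.32
tcp_pos: [0.6205, 0.1272, 0.0282]
orientation: [2.168, 2.272, 0.001]
ft_force: [-0.4, -0.3, -2.2]
width: 0.0498
grasp_force: 25.0
```

```bash
python3 goal.py 0.6202 0.1341 0.028 0.047 0
```

```text
[0.0069 0.     0.0002] [0.0013 0.     0.0001] t 6.33 q [ 0.02  0.56  1.57 -0.    1.01 -0.03] tcp [0.6205 0.1272 0.0282] F [-0.4 -0.3 -2.2] w 0.0498 24.999784156680107
```

>>> {"fn": "pendant", "kwargs": {"offsets": {"dx":[0.4,0.8,1,1],"dy":[0,0,0,0],"dz":[0,0,0,0],"ax":[0,0,0,0],"ay":[0,0,0,0],"az":[0,0,0,0],"jaw":[0.03,0.03,0.03,0.03]}}}

```text
t: 6.82
tcp_pos: [0.6197, 0.1323, 0.0275]
orientation: [2.168, 2.273, 0.0]
ft_force: [1.1, -1.1, -2.2]
width: 0.0496
grasp_force: 25.0
```

>>> {"fn": "pendant", "kwargs": {"offsets": {"dx":[0.2,0.2],"dy":[0,0],"dz":[0,0],"ax":[0,0],"ay":[0,0],"az":[0,0],"jaw":[0.03,0.03]}}}

```text
t: 7.08
tcp_pos: [0.6196, 0.1332, 0.0274]
orientation: [-2.169, -2.273, 0.0]
ft_force: [0.1, 1.1, -1.6]
width: 0.0496
grasp_force: 25.0
```

>>> {"fn": "pendant", "kwargs": {"offsets": {"dx":[0.2,0.2],"dy":[0,0],"dz":[0,0],"ax":[0,0],"ay":[0,0],"az":[0,0],"jaw":[0.03,0.03]}}}

```text
t: 7.32
tcp_pos: [0.6196, 0.1343, 0.0274]
orientation: [2.169, 2.273, 0.0]
ft_force: [0.6, 0.8, -2.3]
width: 0.0498
grasp_force: 25.0
```

>>> {"fn": "pendant", "kwargs": {"offsets": {"dx":[0.2,0.2],"dy":[0,0],"dz":[0,0],"ax":[0,0],"ay":[0,0],"az":[0,0],"jaw":[0.03,0.03]}}}

```text
t: 7.58
tcp_pos: [0.6196, 0.1345, 0.0275]
orientation: [2.168, 2.273, -0.001]
ft_force: [0.4, -4.8, -2.9]
width: 0.0501
grasp_force: 25.0
```

>>> {"fn": "pendant", "kwargs": {"offsets": {"dx":[0.2,0.2],"dy":[0,0],"dz":[0,0],"ax":[0,0],"ay":[0,0],"az":[0,0],"jaw":[0.03,0.03]}}}

```text
t: 7.82
tcp_pos: [0.6197, 0.1346, 0.0275]
orientation: [2.167, 2.272, -0.003]
ft_force: [1.0, -8.8, -0.6]
width: 0.0499
grasp_force: 25.0
```

>>> {"fn": "pendant", "kwargs": {"offsets": {"dx":[0.2,0.2],"dy":[0,0],"dz":[0,0],"ax":[0,0],"ay":[0,0],"az":[0,0],"jaw":[0.03,0.03]}}}

```text
t: 8.07
tcp_pos: [0.6197, 0.1346, 0.0275]
orientation: [2.167, 2.272, -0.004]
ft_force: [0.3, -11.6, -0.1]
width: 0.0496
grasp_force: 25.0
```

In the tool's units: -0.002 m is -0.4, 0.001 m is 0.2.

>>> {"fn": "pendant", "kwargs": {"offsets": {"dx":[-0.4,-0.4,-0.4],"dy":[0,0,0],"dz":[0,0.2,0.2],"ax":[0,0,0],"ay":[0,0,0],"az":[0,0,0],"jaw":[0.03,0.03,0.03]}}}

```text
t: 8.45
tcp_pos: [0.6197, 0.1346, 0.0272]
orientation: [2.168, 2.273, -0.001]
ft_force: [-3.2, -5.5, 3.2]
width: 0.0497
grasp_force: 25.0
```

>>> {"fn": "pendant", "kwargs": {"offsets": {"dx":[0,0],"dy":[0,0],"dz":[0.2,0.2],"ax":[0,0],"ay":[0,0],"az":[0,0],"jaw":[0.03,0.03]}}}

```text
t: 8.7
tcp_pos: [0.6198, 0.1345, 0.0272]
orientation: [2.168, 2.273, -0.001]
ft_force: [-6.7, -7.2, 10.5]
width: 0.0498
grasp_force: 25.0
```

>>> {"fn": "pendant", "kwargs": {"offsets": {"dx":[0,0,0,0,0,0,0,0],"dy":[0,0,0,0,0,0,0,0],"dz":[-0.2,-0.2,-0.2,-0.2,-6,-14,-22,-22],"ax":[0,0,0,0,0,0,0,0],"ay":[0,0,0,0,0,0,0,0],"az":[0,0,0,0,0,0,0,0],"jaw":[0.055,0.062,0.062,0.062,0.062,0.062,0.062,0.0]}, "force": 25}}

```text
t: 9.7
tcp_pos: [0.6223, 0.1354, 0.1397]
orientation: [2.165, 2.269, 0.009]
ft_force: [1.0, -0.2, -0.2]
width: 0.0542
grasp_force: 0.0
```

```bash
python3 goal.py 0.56 0.13 0.13 1.618 0.785;python3 goal.py 0.56 0.13 0.13 -1.524 0.785
```

```text
[-0.0025 -0.0625  0.0092] [-0.6077 -0.6078 -1.4841] t 9.7 q [ 0.03  0.41  1.53  0.    1.2  -0.02] tcp [0.6223 0.1354 0.1397] F [ 1.  -0.2 -0.2] w 0.0542 0.0
[-0.0025 -0.0625  0.0092] [-0.6078  0.6077  1.4842] t 9.7 q [ 0.03  0.41  1.53  0.    1.2  -0.02] tcp [0.6223 0.1354 0.1397] F [ 1.  -0.2 -0.2] w 0.0542 0.0
```

>>> {"fn": "pendant", "kwargs": {"offsets": {"dx":[0,0,0,0,0,0,0,0,0,0],"dy":[-6,-12.5,-12.5,-12.5,-12.5,-12.5,-12.5,-12.5,-12.5,-12.5],"dz":[0,-4,-4,-4,0,0,0,0,0,0],"ax":[-0.06,-0.12,-0.18,-0.24,-0.3,-0.36,-0.42,-0.48,-0.54,-0.608],"ay":[-0.06,-0.12,-0.18,-0.24,-0.3,-0.36,-0.42,-0.48,-0.54,-0.608],"az":[-0.148,-0.296,-0.444,-0.592,-0.74,-0.888,-1.036,-1.184,-1.332,-1.484],"jaw":[0,0,0,0,0,0,0,0,0,0]}}}

```text
t: 10.95
tcp_pos: [0.5538, 0.1367, 0.1315]
orientation: [0.062, 2.418, 0.04]
ft_force: [-1.3, 0.9, -0.1]
width: 0.0005
grasp_force: 0.0
```

```bash
python3 goal.py 0.56 0.13 0.13 1.618 0.785
```

```text
[-0.0041 -0.0065  0.0051] [-0.0219 -0.0615 -0.0909] t 10.95 q [ 0.04  0.01  2.23 -0.09  0.18 -1.39] tcp [0.5538 0.1367 0.1315] F [-1.3  0.9 -0.1] w 0.0005 0.0
```

```bash
python3 - <<'E'
from workcell import arm
import cv2
a=[cv2.resize(arm.snapshot("top")["image"][120:250,150:330],None,fx=3,fy=3),cv2.resize(arm.snapshot("scene")["image"][130:310,180:360],(390,390))]
cv2.imwrite("pics/rel.png",cv2.resize(cv2.hconcat(a),None,fx=.85,fy=.85)[:,:,::-1])
E
```

```text
(no output)
```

View pics/rel.png

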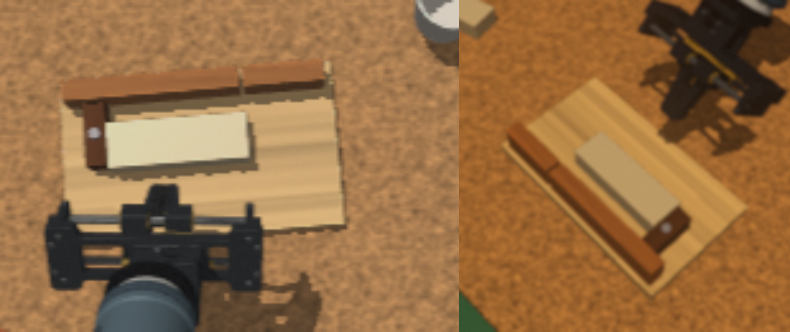

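The brick lies on the bed with its end at the stop, parallel to the fence and about 25 mm short of it. A 45° tilt puts joint 5 near its limit, so I'll use a 0.5 rad tilt.

```bash
python3 goal.py 0.562 0.132 0.04 1.618 0.5
```

```text
[ 0.0539 -0.0085  0.0739] [-0.0092  0.2219 -0.0968] t 11.05 q [ 0.04  0.01  2.23 -0.1   0.18 -1.39] tcp [0.554  0.1365 0.1315] F [ 0.1 -0.9 -0.4] w 0.0003 0.0
```

In the tool's units: 0.06 m is 12, 0.05 m is 10.

>>> {"fn": "pendant", "kwargs": {"offsets": {"dx":[2,4,7,9,9],"dy":[0,0,-1,-1.6,-1.6],"dz":[2,6,10,12,12],"ax":[-0.005,-0.009,-0.009,-0.009,-0.009],"ay":[0.11,0.222,0.222,0.222,0.222],"az":[-0.05,-0.097,-0.097,-0.097,-0.097],"jaw":[0,0,0,0,0]}}}

```text
t: 11.68
tcp_pos: [0.5598, 0.1321, 0.0565]
orientation: [-0.061, 2.642, 0.015]
ft_force: [-0.6, -0.7, -0.2]
width: 0.0007
grasp_force: 0.0
```

```bash
python3 goal.py 0.562 0.132 0.04 1.618 0.5
```

```text
[ 0.006  -0.0002  0.0156] [-0.0006 -0.0009 -0.0008] t 11.68 q [ 0.02  0.21  2.1   0.04  0.33 -1.63] tcp [0.5598 0.1321 0.0565] F [-0.6 -0.7 -0.2] w 0.0007 0.0
```

In the tool's units: 0.0156 m is 3.12, 0.006 m is 1.2.

>>> {"fn": "pendant", "kwargs": {"offsets": {"dx":[1.2,1.2,-0.6,-2.32,-3.2,-4.08,-4.96,-5.84,-6.52],"dy":[0,0,0,0,0,0,0,0,0],"dz":[3.12,3.12,4.08,5.04,5.52,6,6.48,6.96,7.34],"ax":[0,0,0,0,0,0,0,0,0],"ay":[0,0,0,0,0,0,0,0,0],"az":[0,0,0,0,0,0,0,0,0],"jaw":[0,0,0,0,0,0,0,0,0]}}}

```text
t: 12.8
tcp_pos: [0.608, 0.1344, 0.042]
orientation: [-0.063, 2.638, 0.016]
ft_force: [-2.9, -0.6, 1.6]
width: 0.0006
grasp_force: 1.1
```

>>> {"fn": "pendant", "kwargs": {"offsets": {"dx":[-0.36,-0.72,-0.72],"dy":[0,0,0],"dz":[0.2,0.4,0.4],"ax":[0,0,0],"ay":[0,0,0],"az":[0,0,0],"jaw":[0,0,0]}}}

```text
t: 13.18
tcp_pos: [0.6113, 0.1345, 0.0417]
orientation: [-0.063, 2.639, 0.015]
ft_force: [-5.4, -1.7, 4.5]
width: 0.0007
grasp_force: 2.7
```

```bash
python3 goal.py 0.62 0.132 0.04 1.618 0.5
```

```text
[-0.0067 -0.0029  0.0056] [-0.0003  0.0019  0.0006] t 13.18 q [ 0.02  0.34  1.98  0.04  0.32 -1.63] tcp [0.6113 0.1345 0.0417] F [-5.4 -1.7  4.5] w 0.0007 2.7047936897724867
```

In the tool's units: 0.001 m is 0.2, -0.0026 m is -0.52.

>>> {"fn": "pendant", "kwargs": {"offsets": {"dx":[-0.36,-0.52,-0.52],"dy":[0,0,0],"dz":[0.2,0.28,0.28],"ax":[0,0,0],"ay":[0,0,0],"az":[0,0,0],"jaw":[0,0,0]}}}

```text
t: 13.55
tcp_pos: [0.6119, 0.1348, 0.0407]
orientation: [-0.064, 2.644, 0.015]
ft_force: [-18.4, -3.6, 14.0]
width: 0.0005
grasp_force: 9.1
```

>>> {"fn": "pendant", "kwargs": {"offsets": {"dx":[-0.36,-0.36],"dy":[0,0],"dz":[0.2,0.2],"ax":[0,0],"ay":[0,0],"az":[0,0],"jaw":[0,0]}}}

```text
t: 13.8
tcp_pos: [0.6121, 0.135, 0.0399]
orientation: [-0.064, 2.647, 0.015]
ft_force: [-26.6, -4.5, 20.9]
width: 0.0006
grasp_force: 13.6
```

>>> {"fn": "pendant", "kwargs": {"offsets": {"dx":[-0.36,-0.36],"dy":[0,0],"dz":[0.2,0.2],"ax":[0,0],"ay":[0,0],"az":[0,0],"jaw":[0,0]}}}

```text
t: 14.05
tcp_pos: [0.6122, 0.1351, 0.0391]
orientation: [-0.065, 2.651, 0.016]
ft_force: [-37.3, -5.7, 28.8]
width: 0.0004
grasp_force: 18.7
```

Forces show the brick seated on the fence. I'll back off and look.

In the tool's units: 0.008 m is 1.6, -0.038 m is -7.6.

>>> {"fn": "pendant", "kwargs": {"offsets": {"dx":[2.6,4.4,3,1.6,1.6],"dy":[0,0,0,0,0],"dz":[-1.4,-2.4,-5,-7.6,-7.6],"ax":[0,0,0,0,0],"ay":[0,0,0,0,0],"az":[0,0,0,0,0],"jaw":[0,0,0,0,0]}}}

```text
t: 14.68
tcp_pos: [0.5959, 0.1338, 0.0744]
orientation: [-0.063, 2.633, 0.015]
ft_force: [1.0, -0.6, 0.1]
width: 0.0005
grasp_force: 0.0
```

```bash
python3 goal.py 0.611 0.1345 0.061 1.618 0.5; python3 - <<'E'
from workcell import arm
import cv2
a=[cv2.resize(arm.snapshot("top")["image"][120:250,150:330],None,fx=3,fy=3),cv2.resize(arm.snapshot("scene")["image"][130:310,180:360],(390,390))]
cv2.imwrite("pics/seat.png",cv2.resize(cv2.hconcat(a),None,fx=.85,fy=.85)[:,:,::-1])
E
```

```text
[-0.0067 -0.      0.0191] [-0.0003  0.0084  0.0006] t 14.68 q [ 0.02  0.24  2.02  0.03  0.38 -1.63] tcp [0.5959 0.1338 0.0744] F [ 1.  -0.6  0.1] w 0.0005 0.0
```

View pics/seat.png

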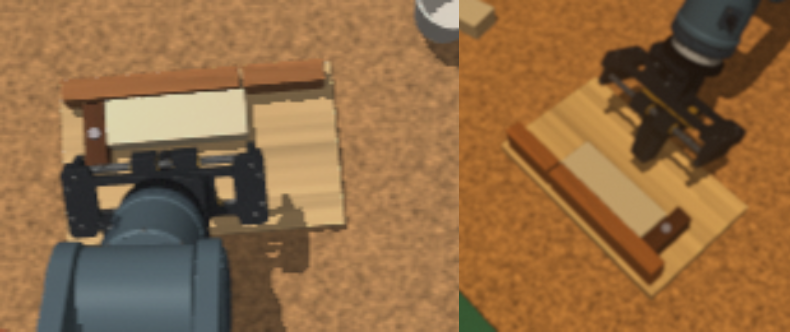

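The brick's end is flush with the stop and its side is against the fence in both views. Now the diagonal press on the front top edge.

In the tool's units: 0.0277 m is 5.54, 0.0239 m is 4.78.

>>> {"fn": "pendant", "kwargs": {"offsets": {"dx":[-0.7,-1.34,-1.62,-1.84,-1.84],"dy":[0,0,0,0,0],"dz":[2,3.82,4.78,5.54,5.54],"ax":[0,0,0,0,0],"ay":[0,0,0,0,0],"az":[0,0,0,0,0],"jaw":[0,0,0,0,0]}, "force": 40}}

```text
t: 15.4
tcp_pos: [0.6149, 0.1348, 0.0511]
orientation: [-0.063, 2.638, 0.016]
ft_force: [0.5, 0.4, 0.2]
width: 0.0006
grasp_force: 0.0
```

>>> {"fn": "pendant", "kwargs": {"offsets": {"dx":[-0.12,-0.12],"dy":[0,0],"dz":[0.38,0.38],"ax":[0,0],"ay":[0,0],"az":[0,0],"jaw":[0,0]}}}

```text
t: 15.65
tcp_pos: [0.6163, 0.1349, 0.0503]
orientation: [-0.063, 2.638, 0.016]
ft_force: [-1.2, -0.5, 0.7]
width: 0.0001
grasp_force: 0.9
```

>>> {"fn": "pendant", "kwargs": {"offsets": {"dx":[-0.12,-0.12],"dy":[0,0],"dz":[0.38,0.38],"ax":[0,0],"ay":[0,0],"az":[0,0],"jaw":[0,0]}}}

```text
t: 15.9
tcp_pos: [0.6168, 0.135, 0.0496]
orientation: [-0.064, 2.639, 0.015]
ft_force: [-18.7, -3.7, 19.7]
width: 0.0002
grasp_force: 13.4
```

>>> {"fn": "pendant", "kwargs": {"offsets": {"dx":[0.04,0.04,0.04,0.04,0.04],"dy":[0,0,0,0,0],"dz":[-0.14,-0.14,-0.14,-0.14,-0.14],"ax":[0,0,0,0,0],"ay":[0,0,0,0,0],"az":[0,0,0,0,0],"jaw":[0,0,0,0,0]}}}

```text
t: 16.52
tcp_pos: [0.6166, 0.135, 0.0499]
orientation: [-0.063, 2.638, 0.015]
ft_force: [-10.7, -1.4, 12.0]
width: 0.0002
grasp_force: 8.0
```

>>> {"fn": "pendant", "kwargs": {"offsets": {"dx":[0,0,0,0],"dy":[0,0,0,0],"dz":[0,0,0,0],"ax":[0,0,0,0],"ay":[0,0,0,0],"az":[0,0,0,0],"jaw":[0,0,0,0]}}}

```text
t: 17.02
tcp_pos: [0.6167, 0.135, 0.0499]
orientation: [-0.063, 2.638, 0.015]
ft_force: [-10.7, -2.4, 12.0]
width: 0.0003
grasp_force: 8.0
```

```bash
python3 - <<'E'
from workcell import arm
import cv2
s=arm.snapshot("scene")["image"]
cv2.imwrite("pics/fin.png",cv2.hconcat([s,])[:,:,::-1])
E
```

```text
(no output)
```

View pics/fin.png

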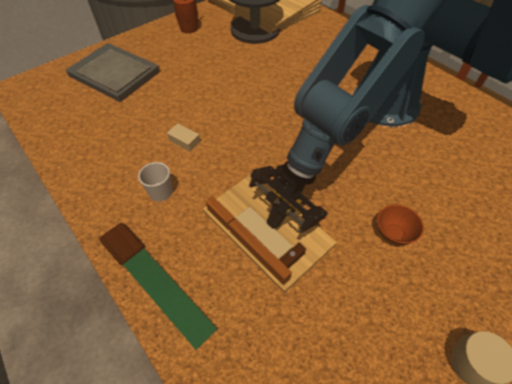

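The brick (about (265,230)) is pressed against the fence and stop, and the other objects haven't moved. The push is 16 N, so I'll bring it up to about 20 N.

>>> {"fn": "pendant", "kwargs": {"offsets": {"dx":[-0.04,-0.04,-0.04,-0.04],"dy":[0,0,0,0],"dz":[0.08,0.08,0.08,0.08],"ax":[0,0,0,0],"ay":[0,0,0,0],"az":[0,0,0,0],"jaw":[0,0,0,0]}}}

```text
t: 17.58
tcp_pos: [0.6167, 0.135, 0.0498]
orientation: [-0.064, 2.639, 0.015]
ft_force: [-15.3, -2.9, 16.7]
width: 0.0005
grasp_force: 11.0
```

```bash
python3 -c "
from workcell import arm
print(arm.job_done())"
```

```text
the job is handed in; nothing more can be done
None
```

I handed the job in with the long offcut flat on the bed, its end at the stop and its long side against the fence. The fingertips were still pushing diagonally on its front top edge with about 23 N (15 N towards the fence, 17 N down); the short offcut, bowl and cup weren't touched, and no verdict came back.

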